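Stand up the fallen candlestick

ROBOT

A 6-joint arm with a two-finger parallel gripper is mounted at the origin on the work surface. World frame = base frame: x ahead of the robot, y to its left, z up, the work surface at z = 0. Lengths are in mm, angles in degrees, forces in N, time in s.
With the tool pointing down it reaches from about 300 to 850 mm from the base axis. Payload 4.2 kg.
Tool frame: the origin (TCP) lies on the centre line of the jaws, within the pads' length; the fingertips stand 14 mm ahead of it and the grasp point (between the pads) lies 5 mm behind it (env.finger_overhang is the z of the fingertips in the tool frame, in mm); z points along the fingers, y is the line along which they close (so a half turn about z gives the same grasp; the last joint's range is limited). The gripper opens to 91 mm and grips with 3 to 60 N. Pads are 32 mm wide; open, the fingers measure 118 mm over their backs; the gripper's body (76 mm by 178 mm) begins 60 mm behind the grasp point.
Start: joints at [72.708, 18.312, 89.639, -0, 72.044, -1.146], TCP at [159.9, 552.335, 227.976] pointing down, gripper open.
Joint ranges: [-177.97, 177.97], [-48.28, 115.42], [12.27, 149.76], [-77.06, 257.06], [2.81, 150.46], [-146.56, 146.56]. Speed limits (degrees/s): [147.25, 147.25, 180, 180, 180, 180].

INTERFACE

Orientations are given as [roll, pitch, yaw] about the fixed x, y, z axes, in that order (R = Rz(yaw) Ry(pitch) Rx(roll)).
In Python, from workcell import sensors, viewer, env gives the robot as it stands. The module is installed in compiled form; this text tells all that it offers.
- The arm moves only by the tool step_arm, never from a script. Its argument "plan" is one flat list of numbers, 6 for each row, row after row: the shift along the tool's x, y, z in cm, then the turn, a rotation vector about the tool's x, y, z in rad. In form: [x, y, z, wx, wy, wz, x, y, z, wx, wy, wz, ...]. A call has 1 to 5 rows; each row shifts and turns the commanded pose from where the row before left it, along the tool's axes as they then stand; what a row does not reach is not made up. A row lasts 1/12 s, in which the tool goes at most 41.7 mm and 7.16 degrees, less where a joint would pass 70% of its speed; a pose out of reach is approached as far as the arm can. A call is refused whole if a number of a shift passes 4.17 or a number of a turn 0.125, either way. A call with a gripper value outside its range is refused whole. "hand" is the finger opening in cm, from 0 to 9.12, set as the call begins (left out, the last holds). The fingers move at their own pace and stop on an object; "newtons" is the grip in N (left out, the last holds). Time passes only in rows, so rows that do not move let the fingers close. It gives the time, the measured TCP pose, the force, the opening and the grip force at its end, in the units of the state.
- sensors.state(): the state, without advancing time (a new reading comes with each control period).
- viewer.grab_frame(name): name is "scene" or "top"; returns a dict with "img" (420x560x3 uint8, red, green, blue), "fx", "fy", "cx", "cy" (pixels), "position" and "attitude" of the camera in the world. Camera axes: x right, y down, z forward; pixel columns grow to the right and rows downward; lengths in mm; the calibration is good to about 2 mm. A picture is of the moment at which its call begins. There is no depth.
- env.job_done(): hands the job in; it is judged then, once.
Trained networks look in a picture, given as the dict that the camera call returned (one of the last four; its "shot" number tells which), for a name from the list of things; names that differ only in an ending like _2 or _b are one class to them, and where a whole thing is asked for, a point or a joint stands for the part that bears it (a point fixed in the world has none). Each returns a list of dicts, best first, with "score" (0 to 1); they miss things now and then, are a little off and sometimes report something else, mostly with a low value. They report only what shows in the picture. A call takes as long as a camera call. They do not tell look-alikes from the thing itself.
- viewer.boxes_of(name, picture): "location" ([column, row] in pixels, amid what is visible of it).
- viewer.pinpoint(name, picture): "location" ([column, row] in pixels: a listed point, or the origin of a listed thing).
The state is a dict: "time_s": time; "qpos": joint angles; "qvel": joint speeds; "effort": joint torques, N m; "ee_pos": TCP position; "ee_rot": TCP orientation; "force": force on the tool from outside, world axes, zero at the start; "torque": the same for the moment, N m; "gripper_width": finger opening in mm; "gripper_force": force on a finger pad.
Only numpy, scipy, OpenCV 4.12 (cv2) and the standard library are available. Lean on these libraries where they do the work, as an engineer would, in place of code of your own. Each camera call takes 0.05 s, during which the arm holds its last target. There are 200 camera calls.

TASK

Two unglazed stoneware candlesticks lie on the mosaic workshop's table. Stand the longer one up on its foot where it lies, ready for tiling: take it by the ball near its top and swing it upright with its foot staying down on the table, never lifting the whole piece into the air, then let go and leave it standing. Leave the shorter candlestick and the round vase as they are.

Things in the scene. Friction and masses are not known exactly. Their poses are not given: they have to be found in the camera images.
- tall_knop (a point): Centre of the ball (46 mm in diameter) near the top of the longer candlestick: loose sand-coloured stoneware, 0.24 to 0.44 kg, 165 mm long. It is 135 mm from the foot's underside; a candle cup 30 mm wide ends 30 mm beyond it. Lying: 23 mm above the table; standing: 135 mm. A ball pinched lightly on its sides swivels between the fingers. x axis: along the piece, foot to cup, up when standing.
- tall_foot (a point): Centre of the flat underside of the longer candlestick's foot, a disc 46 mm in diameter and 12 mm thick, tapering over 8 mm to a round stem 20 mm in diameter that runs to the ball. 23 mm above the table while it lies (on the foot's rim and the ball), 0 when it stands. Same axes as tall_knop.
- short_knop (a point): Centre of the ball of the shorter candlestick, a bystander lying loose: same stoneware, foot, stem and ball (46 mm), but 115 mm long, this point 85 mm from the foot's underside and 23 mm above the table. x axis: foot to cup.
- vase: Round stoneware vase, a bystander, standing loose on the table: 116 mm in diameter at its belly, 112 mm tall, with a narrow neck and a ring of glass tiles. Origin at the centre of its underside, z up.
Mind the look-alikes: they are no part of the job. Leave any turquoise look-alike of the part that bears tall_knop alone.

How it is judged (in metres and radians):
At the end, for the whole second after the job is handed in: The longer candlestick stands by itself on its foot on the table, upright within 10 degrees, the foot's centre within 80 mm of where it was when it lay; the shorter candlestick's ball is within 50 mm and the standing vase within 30 mm of where they were (angle between tall_knop's own x axis and vertical below 0.17 rad and height (world z) of tall_foot below 0.01 m and distance of tall_foot from where it was at the start of the episode below 0.08 m and distance of short_knop from where it was at the start of the episode below 0.05 m and distance of vase from where it was at the start of the episode below 0.03 m and angle between vase's own z axis and vertical below 0.17 rad); the robot touches nothing.
It fails at once if the longer candlestick's foot is lifted off the table (its centre more than 50 mm up) (height (world z) of tall_foot above 0.05 m).
It fails at once if the shorter candlestick is moved by more than 50 mm (distance of short_knop from where it was at the start of the episode above 0.05 m).
It fails at once if the vase is pushed away by more than 30 mm or tipped by more than 10 degrees (distance of vase from where it was at the start of the episode above 0.03 m or angle between vase's own z axis and vertical above 0.17 rad).
It also fails if it takes over 40 s, if anything falls off the work surface, if the arm or the gripper's body presses on something with over 40 N, if the wrist force passes 120 N, or if a joint passes its speed limit or range.

## Working session

There is one attempt and no reset: what is moved stays moved. The work goes in short steps, Python scripts to look and compute and a tool call to move; the robot and the scene stay as the last step left them, time stands still between calls to the robot, and variables do not carry over. Pictures are saved under pics/ and viewed, at most 10 in all, crops included, and the job is handed in when it is done.

Besides the shell and the picture viewer there is one more tool, called as name(argument=value, ...) on one line, values as JSON. step_arm: Moves the arm, as the interface text tells. Its arguments: {"type":"object","properties":{"plan":{"type":"array","items":{"type":"number"}},"hand":{"type":"number"},"newtons":{"type":"number"}},"required":["plan"]}

```bash
mkdir -p pics
cat > h.py <<'E'
import numpy as np, cv2
from scipy.spatial.transform import Rotation as R
from workcell import sensors, viewer, env
def rot(a):
    a=np.array(a,float)
    if a.shape==(3,3): return a
    if a.size==4: return R.from_quat(a.ravel()).as_matrix()
    return R.from_euler('xyz',a,degrees=True).as_matrix()
def ray(p,uv):
    d=rot(p['attitude'])@np.array([(uv[0]-p['cx'])/p['fx'],(uv[1]-p['cy'])/p['fy'],1]); return np.array(p['position'],float),d
def at(p,uv,z):
    o,d=ray(p,uv); return o+d*(z-o[2])/d[2]
def proj(p,X):
    c=rot(p['attitude']).T@(np.array(X)-p['position']); return [p['cx']+p['fx']*c[0]/c[2],p['cy']+p['fy']*c[1]/c[2]]
E
python3 - <<'E'
from h import *
np.set_printoptions(precision=1,suppress=True)
for n in ['scene','top']:
    p=viewer.grab_frame(n); cv2.imwrite(f'pics/{n}0.png',p['img'][:,:,::-1]); print(n,p['position'],p['attitude'],p['fx'])
    for k,z in [('tall_knop',23),('tall_foot',23),('short_knop',23),('vase',0)]:
        for d in viewer.pinpoint(k,p)[:4]: print(k,round(d['score'],2),np.array(d['location']),at(p,d['location'],z))
print(sensors.state())
E
```

```text
scene [787.  394.9 806.5] [-147.8    0.4  149.5] 392.6276124831623
tall_knop 0.87 [271.5 179.3] [ 497.7 -116.3   23. ]
tall_knop 0.82 [340.8 123.2] [ 237.7 -184.    23. ]
tall_knop 0.52 [218.4 175.3] [ 605.6 -195.3   23. ]
tall_foot 0.8 [293.5 117.7] [ 337.7 -268.5   23. ]
tall_foot 0.64 [216.8 177.7] [ 612.4 -190.6   23. ]
short_knop 0.81 [305.5 270.7] [558.8 132.5  23. ]
vase 0.77 [190.1 262.2] [763.7 -24.9   0. ]
top [ 432.8   -5.9 1078.8] [-173.2   -1.6  -91.1] 459.75577991685344
tall_knop 0.77 [312.9 236.8] [ 498.9 -111.2   23. ]
tall_knop 0.63 [339.9 346.4] [ 251.9 -165.    23. ]
tall_foot 0.9 [348.4 192.1] [ 601.9 -197.2   23. ]
tall_foot 0.57 [380.9 304.9] [ 341.3 -261.7   23. ]
short_knop 0.8 [206.8 211.3] [562.1 132.1  23. ]
vase 0.57 [274.6 124.4] [773.9 -28.2   0. ]
{'time_s': 0.5, 'qpos': array([72.7, 18.3, 89.6,  0. , 72. , -1.1]), 'qvel': array([ 0., -0., -0.,  0., -0., -0.]), 'effort': array([  0. , -41.2, -23.2,   0.1,   0. ,  -0. ]), 'ee_pos': array([159.9, 552.3, 228. ]), 'ee_rot': array([180. ,  -0. , 163.9]), 'force': array([-0.1, -0.6,  0.4]), 'torque': array([0.1, 0. , 0. ]), 'gripper_force': 0.0, 'gripper_width': 91.4607941456517}
```

View pics/top0.png

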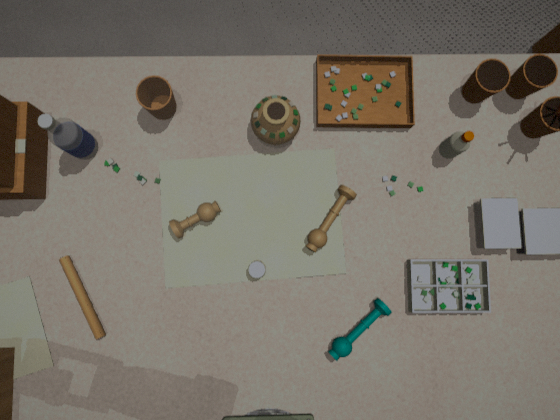

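View pics/scene0.png

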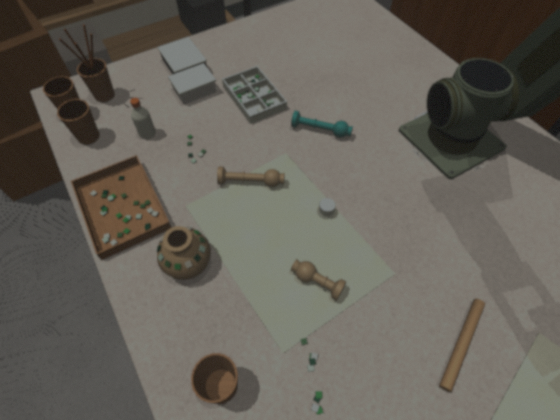

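Top view: the sand-coloured long candlestick has its ball at about (317,239) and foot at (347,192). The turquoise look-alike is at (342,346), the short one's ball at (207,211), and the vase at (276,120). The scene view agrees, with the ball at (272,178) and foot at (220,176). Estimates are knop ≈ (497,-116) and foot ≈ (607,-194), which are 135 mm apart as they should be. The axis heading is about 145°. I'll turn yaw from 163.9 to 144.7, then traverse.

step_arm(plan=[0,0,0,0,0,0.112,0,0,0,0,0,0.112,0,0,0,0,0,0.112,0,0,0,0,0,0], hand=9.1, newtons=8)

```text
time_s: 0.83
ee_pos: [159.9, 552.4, 228.0]
ee_rot: [180.0, -0.0, 144.5]
force: [1.0, 1.2, -0.2]
gripper_width: 91.4
gripper_force: 0.0
```

step_arm(plan=[-3.3,-1.75,0,0,0,0,-3.3,-1.75,0,0,0,0,-3.3,-1.75,0,0,0,0,-3.3,-1.75,0,0,0,0,-3.3,-1.75,0,0,0,0])

```text
time_s: 1.25
ee_pos: [244.1, 383.9, 228.0]
ee_rot: [180.0, 0.0, 144.8]
force: [0.7, 0.2, 0.2]
gripper_width: 91.1
gripper_force: 0.0
```

step_arm(plan=[-3.3,-1.75,0,0,0,0,-3.3,-1.75,0,0,0,0,-3.3,-1.75,0,0,0,0,-3.3,-1.75,0,0,0,0,-3.3,-1.75,0,0,0,0])

```text
time_s: 1.67
ee_pos: [327.9, 216.9, 228.3]
ee_rot: [179.9, 0.0, 144.8]
force: [1.3, -0.4, 0.8]
gripper_width: 91.3
gripper_force: 0.0
```

step_arm(plan=[-3.3,-1.75,0,0,0,0,-3.3,-1.75,0,0,0,0,-3.3,-1.75,0,0,0,0,-3.3,-1.75,0,0,0,0,-3.3,-1.75,0,0,0,0])

```text
time_s: 2.08
ee_pos: [411.8, 49.8, 228.3]
ee_rot: [179.9, 0.0, 144.8]
force: [-0.3, 0.9, 0.8]
gripper_width: 90.8
gripper_force: 0.0
```

step_arm(plan=[-3.3,-1.75,0,0,0,0,-3.3,-1.75,0,0,0,0,-3.3,-1.75,0,0,0,0,-3.3,-1.75,0,0,0,0,0,0,0,0,0,0])

```text
time_s: 2.5
ee_pos: [481.3, -87.1, 227.9]
ee_rot: [-180.0, 0.2, 144.5]
force: [-1.1, 0.4, -0.1]
gripper_width: 90.9
gripper_force: 0.0
```

Run:
```python
from h import *
np.set_printoptions(precision=1,suppress=True)
ims=[]
for n,f in [('scene','pics/scene0.png'),('top','pics/top0.png')]:
    p=viewer.grab_frame(n)
    old=cv2.imread(f)
    if n=='scene': now=p['img'][:,:,::-1].copy()
    for X in [(497,-116,23),(607,-194,23)]:
        u=np.array(proj(p,X)); print(n,u); cv2.circle(old,tuple(int(round(v)) for v in u),1,(0,0,255),-1)
    c=np.array(proj(p,(550,-155,23))).astype(int)
    ims.append(cv2.resize(old[c[1]-50:c[1]+50,c[0]-50:c[0]+50],(400,400),interpolation=cv2.INTER_CUBIC))
    for k in ['tall_knop','tall_foot']:
        for d in viewer.pinpoint(k,p)[:4]: print(k,round(d['score'],2),np.array(d['location']),at(p,d['location'],23))
cv2.imwrite('pics/c1.png',np.hstack(ims))
```

```text
scene [271.8 179.3]
scene [218.1 175.9]
tall_knop 0.79 [339.5 127. ] [ 249.1 -174.3   23. ]
tall_knop 0.56 [270.2 178.7] [ 499.5 -119.5   23. ]
tall_foot 0.73 [215.9 177.2] [ 613.6 -193.2   23. ]
top [315.  237.6]
top [347.  189.9]
tall_knop 0.74 [339.7 346.4] [ 251.9 -164.5   23. ]
tall_foot 0.5 [383.6 304.8] [ 341.4 -267.9   23. ]
tall_foot 0.46 [349.9 191.6] [ 603.  -200.7   23. ]
```

View pics/c1.png

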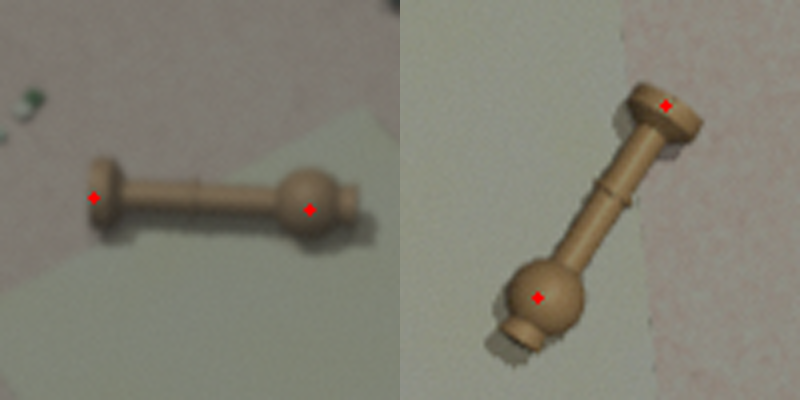

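The crop shows the ball centre a couple of mm toward -y of my estimate, so knop ≈ (497,-119.5). The axis direction is fine. Descending.

step_arm(plan=[-1.6,-0.87,0,0,0,0,-1.55,-0.87,3.0,0,0,0,0,0,4.1,0,0,0,0,0,4.1,0,0,0,0,0,4.1,0,0,0])

```text
time_s: 3.22
ee_pos: [494.1, -113.4, 74.2]
ee_rot: [179.9, 0.1, 144.7]
force: [0.7, -1.1, -0.4]
gripper_width: 91.1
gripper_force: 0.0
```

step_arm(plan=[0,0,2,0,0,0,0,0,2,0,0,0,0,0,1.2,0,0,0,0,0,0,0,0,0])

```text
time_s: 3.55
ee_pos: [492.0, -112.6, 20.8]
ee_rot: [-179.9, -0.3, 144.7]
force: [-0.7, 0.8, 0.4]
gripper_width: 91.1
gripper_force: 0.0
```

Run:
```python
from h import *
p=viewer.grab_frame('scene'); c=np.array(proj(p,(520,-130,40))).astype(int)
s=sensors.state();print(s['ee_pos'],proj(p,s['ee_pos']))
q=viewer.grab_frame('top'); e=np.array(proj(q,(540,-150,23))).astype(int)
a=[cv2.resize(i['img'][v[1]-60:v[1]+60,v[0]-60:v[0]+60,::-1],(400,400)) for i,v in((p,c),(q,e))]
cv2.imwrite('pics/c2.png',np.hstack(a))
```

```text
[ 493.08280814 -113.05172484   22.22741027] [np.float64(273.76210188327), np.float64(179.61859103991785)]
```

View pics/c2.png

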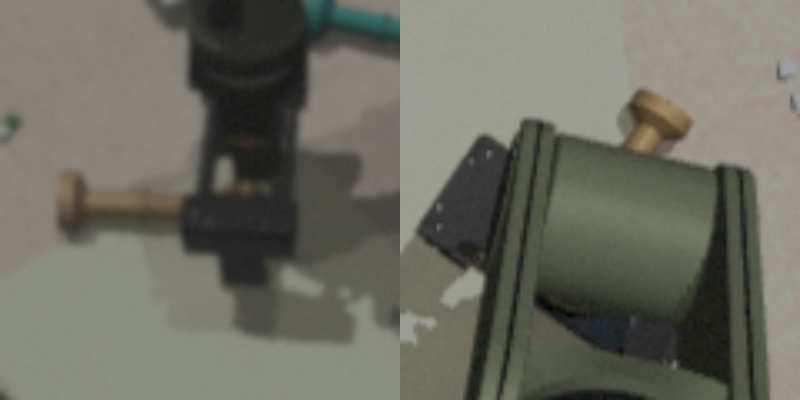

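The fingers straddle the ball, with the stem running left to the foot in the scene crop. I'll correct x by -7 mm and y by -3 mm, lower 3 mm, then close lightly.

step_arm(plan=[-0.7,-0.3,0.3,0,0,0,0,0,0,0,0,0,0,0,0,0,0,0])

```text
time_s: 3.9
ee_pos: [498.9, -121.2, 20.8]
ee_rot: [180.0, 0.1, 144.6]
force: [-0.8, -0.2, -0.6]
gripper_width: 91.1
gripper_force: 0.0
```

step_arm(plan=[0,0,0,0,0,0,0,0,0,0,0,0,0,0,0,0,0,0,0,0,0,0,0,0,0,0,0,0,0,0], hand=3.5, newtons=7)

```text
time_s: 4.32
ee_pos: [498.0, -120.8, 20.0]
ee_rot: [180.0, 0.0, 144.6]
force: [0.3, 0.0, 0.4]
gripper_width: 60.3
gripper_force: 0.0
```

step_arm(plan=[0,0,0,0,0,0,0,0,0,0,0,0,0,0,0,0,0,0,0,0,0,0,0,0,0,0,0,0,0,0])

```text
time_s: 4.73
ee_pos: [497.8, -120.9, 19.9]
ee_rot: [-180.0, -0.0, 144.6]
force: [-0.5, -1.1, 0.3]
gripper_width: 45.5
gripper_force: 7.0
```

Gripped at 45.5 mm with 7 N. A small test swing of about 6° comes next, then a look.

step_arm(plan=[-0.1,0,-0.5,0,0,0,-0.1,0,-0.5,0,0,0,-0.15,0,-0.5,0,0,0,0,0,0,0,0,0])

```text
time_s: 5.07
ee_pos: [501.5, -123.0, 36.0]
ee_rot: [180.0, 0.1, 144.6]
force: [0.1, 1.0, -2.4]
gripper_width: 45.5
gripper_force: 7.0
```

```bash
cat > look.py <<'E'
from h import *
import sys
p=viewer.grab_frame('scene'); c=np.array(proj(p,(550,-150,60))).astype(int)
s=sensors.state();print(s['ee_pos'],s['gripper_width'],s['gripper_force'],s['force'])
for d in viewer.pinpoint('tall_foot',p)[:3]: print(d['score'],d['location'],at(p,d['location'],23),'ref',proj(p,(608,-195,23)))
cv2.imwrite(sys.argv[1],cv2.resize(p['img'][c[1]-70:c[1]+70,c[0]-80:c[0]+80,::-1],(640,560)))
E
python3 look.py pics/d1.png
```

```text
[ 501.21479487 -122.92043227   35.53489825] 45.25637258041714 6.9999003410339355 [-0.0553501  -0.70214712 -2.60289075]
0.86 [289.9, 120.4] [ 351.69972865 -264.85043826   23.        ] ref [np.float64(217.60027454177938), np.float64(175.77697047150318)]
0.68 [216.8, 174.7] [ 608.22576157 -199.07867079   23.        ] ref [np.float64(217.60027454177938), np.float64(175.77697047150318)]
```

View pics/d1.png

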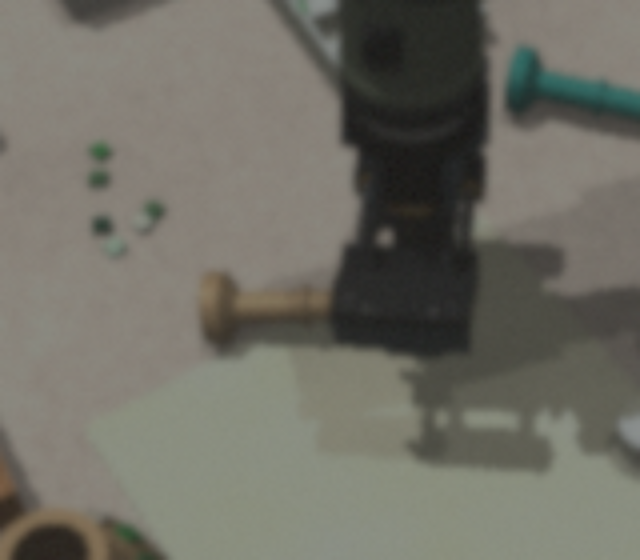

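Run:
```python
from h import *
p=viewer.grab_frame('scene'); 
for z in (0,23,38,46): print(z,proj(p,(608,-195,z)))
old=cv2.imread('pics/scene0.png'); new=p['img'][:,:,::-1]
for n,i in(('old',old),('new',new)):
    a=cv2.cvtColor(i,cv2.COLOR_BGR2HSV)[150:200,205:240].astype(float)
    m=((a[...,1]>85)&(a[...,0]<25)&(a[...,2]>50))
    ys,xs=np.nonzero(m[:, :18]); print(n,len(ys),ys.min()+150,ys.max()+150,xs.min()+205,ys.mean()+150)
    for x in range(20,34,4): 
        y=np.nonzero(m[:,x])[0]; print(x+205,y.mean()+150 if len(y) else None)
```

```text
0 [np.float64(218.75106989235607), np.float64(181.2647498419876)]
23 [np.float64(217.60027454177938), np.float64(175.77697047150318)]
38 [np.float64(216.82488642611622), np.float64(172.0793895739763)]
46 [np.float64(216.40299379307322), np.float64(170.06751692693052)]Traceback (most recent call last):
  File "<stdin>", line 8, in <module>
    return umr_minimum(a, axis, None, out, keepdims, initial, where)
ValueError: zero-size array to reduction operation minimum which has no identity
```

```bash
cat > foot.py <<'E'
from h import *
p=viewer.grab_frame('scene')
old=cv2.imread('pics/scene0.png'); new=np.ascontiguousarray(p['img'][:,:,::-1])
def up(i): return cv2.resize(i,None,fx=4,fy=4,interpolation=cv2.INTER_CUBIC)
t=up(old[162:190,209:240]); w=up(new[150:202,197:252])
r=cv2.matchTemplate(w,t,cv2.TM_CCOEFF_NORMED); _,v,_,l=cv2.minMaxLoc(r)
print(v,'shift px',l[0]/4-12,l[1]/4-12)
E
python3 foot.py
```

```text
0.983536422252655 shift px -1.75 0.25
```

The foot row is unchanged (0.25 px against the 3.7 px a lift would give), so the ball swivels and the foot stays down. Continuing the arc to about 30°, then checking.

step_arm(plan=[-0.35,0,-1.2,0,0,0,-0.6,0,-1.3,0,0,0,-0.75,0,-1.2,0,0,0,-0.85,0,-1.15,0,0,0,0,0,0,0,0,0])

```text
time_s: 5.68
ee_pos: [523.9, -138.6, 85.4]
ee_rot: [179.9, 0.3, 144.6]
force: [0.2, -0.3, -0.7]
gripper_width: 45.3
gripper_force: 7.0
```

```bash
python3 foot.py; python3 look.py pics/d2.png
```

```text
0.7878424525260925 shift px -7.5 -0.25
[ 521.70708809 -137.65137315   83.20733219] 45.250215747515725 6.999925374984741 [ 0.20454385 -0.02082067 -3.06760181]
0.8 [294.6, 117.8] [ 335.27353828 -266.61974625   23.        ] ref [np.float64(217.60027454177938), np.float64(175.77697047150318)]
0.64 [214.4, 179.0] [ 619.30660649 -190.04132169   23.        ] ref [np.float64(217.60027454177938), np.float64(175.77697047150318)]
```

View pics/d2.png

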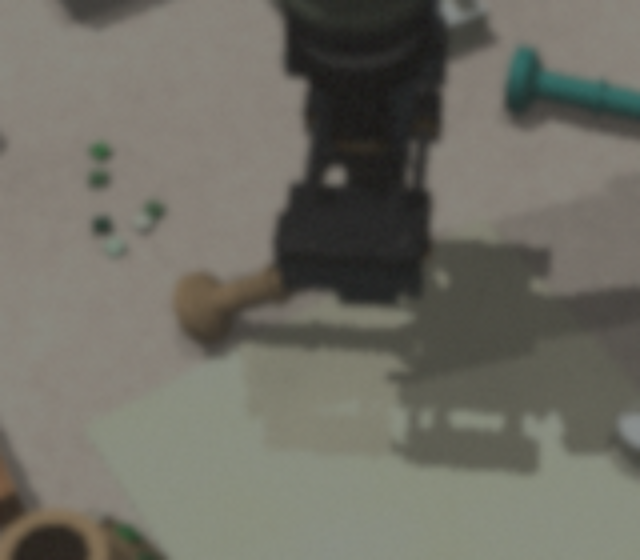

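The piece is clearly tilted at about 30°, with its foot still on the table at about (205,320) in the crop. It has slid outward a few mm. Continuing to 60°.

step_arm(plan=[-0.9,0,-1.2,0,0,0,-1.0,0,-0.95,0,0,0,-1.1,0,-0.8,0,0,0,-1.2,0,-0.7,0,0,0,-1.2,0,-0.55,0,0,0])

```text
time_s: 6.25
ee_pos: [565.0, -168.6, 124.8]
ee_rot: [-180.0, -0.1, 144.6]
force: [0.1, 0.2, -1.5]
gripper_width: 45.4
gripper_force: 7.0
```

step_arm(plan=[0,0,0,0,0,0,0,0,0,0,0,0])

```text
time_s: 6.42
ee_pos: [564.8, -168.5, 124.6]
ee_rot: [-180.0, -0.1, 144.6]
force: [-0.9, 1.1, 0.6]
gripper_width: 45.5
gripper_force: 7.0
```

```bash
python3 look.py pics/d3.png
```

```text
[ 564.29624427 -168.14514614  124.39168792] 45.54357964017395 6.999974325299263 [-0.07196384  0.48591703 -0.21119421]
0.7 [213.3, 179.8] [ 622.74774931 -189.20928974   23.        ] ref [np.float64(217.60027454177938), np.float64(175.77697047150318)]
0.67 [291.3, 115.6] [ 338.61053243 -278.55390387   23.        ] ref [np.float64(217.60027454177938), np.float64(175.77697047150318)]
```

View pics/d3.png

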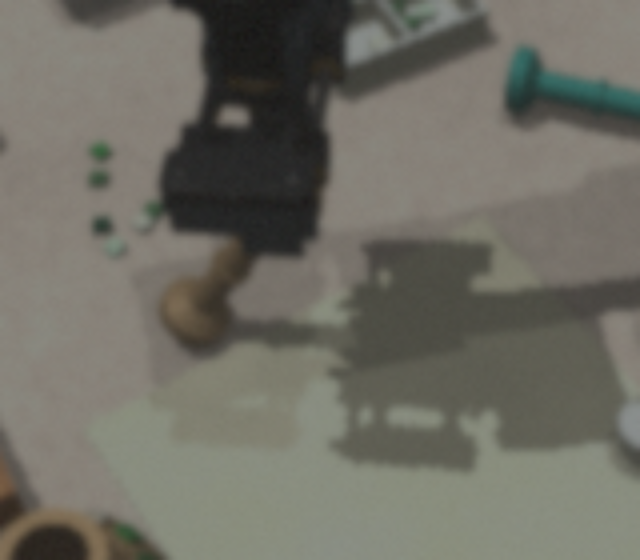

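The tilt is about 60°, with the foot at about (195,310) in the crop on the table. Computed pivot (603,-195) matches the original foot position. On to vertical.

step_arm(plan=[-1.6,0,-0.5,0,0,0,-1.4,0,-0.3,0,0,0,-1.4,0,-0.15,0,0,0,-1.4,0,0,0,0,0,-1.4,0,0.15,0,0,0])

```text
time_s: 6.93
ee_pos: [624.2, -210.3, 133.0]
ee_rot: [180.0, -0.0, 144.6]
force: [-0.4, 1.6, 9.4]
gripper_width: 45.2
gripper_force: 7.0
```

step_arm(plan=[0,0,0,0,0,0,0,0,0,0,0,0])

```text
time_s: 7.1
ee_pos: [623.6, -209.9, 132.7]
ee_rot: [180.0, -0.1, 144.6]
force: [0.6, 1.0, -0.5]
gripper_width: 45.6
gripper_force: 7.0
```

```bash
python3 look.py pics/d4.png
```

```text
[ 623.26990973 -209.65327076  132.66319599] 45.39901024370979 6.999955773353577 [ 2.05530979  0.43248623 -1.25858626]
0.85 [215.8, 181.7] [ 619.9873872  -180.73135526   23.        ] ref [np.float64(217.60027454177938), np.float64(175.77697047150318)]
0.66 [293.7, 118.6] [ 339.04874996 -265.2957086    23.        ] ref [np.float64(217.60027454177938), np.float64(175.77697047150318)]
```

View pics/d4.png

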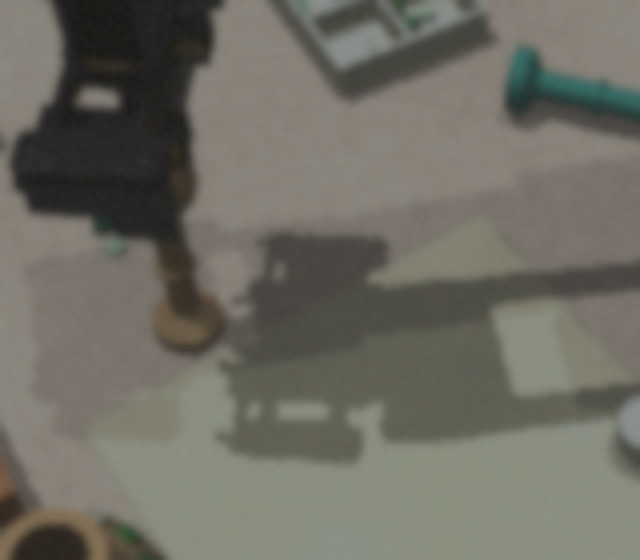

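Run:
```python
from h import *
np.set_printoptions(precision=1,suppress=True)
p=viewer.grab_frame('scene'); c=np.array(proj(p,(550,-150,60))).astype(int)
print('net foot z0',at(p,(215.8,181.7),0))
tc=c+np.array([188,312])/4-[80,70]; print('foot top centre z12',at(p,tc,12)) 
f=at(p,tc,12)
for z in (12,40,60,135,165): print(z,(np.array(proj(p,(f[0],f[1],z)))-c+[80,70])*4)
print('tcp crop',(np.array(proj(p,sensors.state()['ee_pos']))-c+[80,70])*4)
print([ (round(d['score'],2),(np.array(d['location'])-c+[80,70])*4) for d in viewer.pinpoint('tall_knop',p)])
```

```text
net foot z0 [ 615.1 -197.6    0. ]
foot top centre z12 [ 619.4 -207.1   12. ]
12 [188. 312.]
40 [181.7 284.5]
60 [177.  264.1]
135 [157.7 180.5]
165 [149.2 143.6]
tcp crop [150.4 182.8]
[(0.86, array([163.6, 188.4])), (0.84, array([690. , 105.2]))]
```

The stem lies within a few mm of the vertical projection from the foot, and the 9 N spike marks the foot seating flat. I'll back off 3 mm, press down slightly with minimum grip, then release.

step_arm(plan=[0.3,0,0.1,0,0,0,0,0,0.1,0,0,0,0,0,0,0,0,0,0,0,0,0,0,0], newtons=3)

```text
time_s: 7.63
ee_pos: [622.4, -209.0, 132.5]
ee_rot: [180.0, 0.1, 144.6]
force: [1.1, 0.6, 3.9]
gripper_width: 45.5
gripper_force: 3.0
```

step_arm(plan=[0,0,0,0,0,0,0,0,0,0,0,0,0,0,0,0,0,0], hand=5.2)

```text
time_s: 7.88
ee_pos: [621.2, -208.7, 130.7]
ee_rot: [-180.0, -0.1, 144.6]
force: [0.5, 0.8, -0.1]
gripper_width: 52.1
gripper_force: 0.0
```

```bash
python3 look.py pics/d5.png
python3 - <<'E'
from h import *
p=viewer.grab_frame('scene'); c=np.array(proj(p,(550,-150,60))).astype(int)
print([ (k,round(d['score'],2),(np.array(d['location'])-c+[80,70])*4) for k in ('tall_knop','tall_foot') for d in viewer.pinpoint(k,p)])
E
```

```text
[ 621.33823274 -208.72568945  130.74692498] 52.05571457213387 0.0 [-0.13359448  0.67000456  1.1582069 ]
0.97 [292.1, 119.4] [ 344.47107976 -264.97104066   23.        ] ref [np.float64(217.60027454177938), np.float64(175.77697047150318)]
0.96 [209.9, 182.9] [ 634.16142366 -184.90962225   23.        ] ref [np.float64(217.60027454177938), np.float64(175.77697047150318)]
[('tall_knop', 0.96, array([140.4, 188.4])), ('tall_knop', 0.62, array([694. , 116.4])), ('tall_foot', 0.96, array([191.6, 330.4])), ('tall_foot', 0.65, array([501.2,  84.8]))]
```

View pics/d5.png

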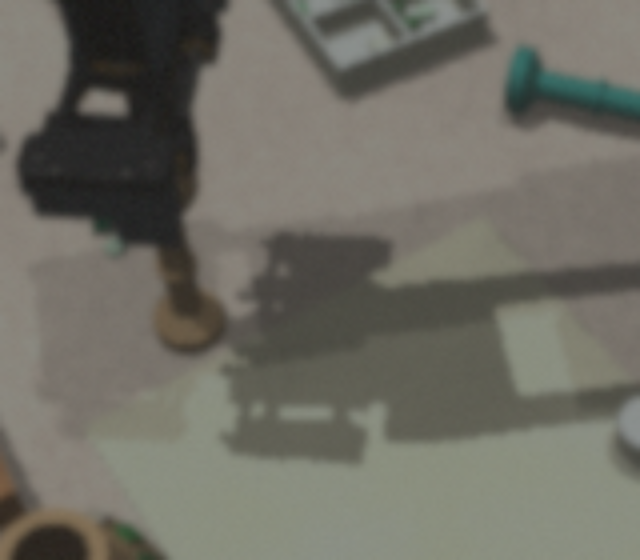

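Released to 52 mm, the candlestick stands unchanged with its foot at (190,320) and its stem upright. Opening fully and rising.

step_arm(plan=[0,0,0,0,0,0,0,0,0,0,0,0,0,0,0,0,0,0,0,0,0,0,0,0,0,0,0,0,0,0], hand=9.1)

```text
time_s: 8.55
ee_pos: [621.9, -208.8, 131.4]
ee_rot: [180.0, -0.0, 144.6]
force: [0.7, -0.3, 0.1]
gripper_width: 82.4
gripper_force: 0.0
```

step_arm(plan=[0,0,-1,0,0,0,0,0,-2,0,0,0,0,0,-2.5,0,0,0,0,0,-2.5,0,0,0,0,0,-2,0,0,0])

```text
time_s: 8.97
ee_pos: [622.3, -209.0, 234.4]
ee_rot: [180.0, 0.1, 144.6]
force: [0.6, -0.2, -0.6]
gripper_width: 90.8
gripper_force: 0.0
```

step_arm(plan=[0,0,0,0,0,0,0,0,0,0,0,0])

```text
time_s: 9.13
ee_pos: [622.4, -209.1, 233.3]
ee_rot: [179.9, 0.2, 144.6]
force: [-0.3, -0.5, 0.4]
gripper_width: 91.1
gripper_force: 0.0
```

```bash
python3 look.py pics/d6.png
python3 - <<'E'
from h import *
p=viewer.grab_frame('scene')
for k,z in [('tall_knop',135),('tall_foot',0),('short_knop',23),('vase',0)]:
    for d in viewer.pinpoint(k,p)[:2]: print(k,round(d['score'],2),at(p,d['location'],z).round(1))
E
```

```text
[ 621.66201123 -208.77512329  231.54738128] 90.96426781760893 0.0 [-0.49049564  0.77443868  0.58282827]
0.84 [291.2, 118.2] [ 344.16658173 -270.16209188   23.        ] ref [np.float64(217.60027454177938), np.float64(175.77697047150318)]
0.67 [212.5, 180.8] [ 625.80891883 -187.43891373   23.        ] ref [np.float64(217.60027454177938), np.float64(175.77697047150318)]
tall_knop 0.64 [323.3 -95.  135. ]
tall_knop 0.62 [ 621.  -203.9  135. ]
tall_foot 0.63 [ 623.2 -206.6    0. ]
tall_foot 0.55 [ 325.  -281.3    0. ]
short_knop 0.75 [560.3 128.1  23. ]
```

View pics/d6.png

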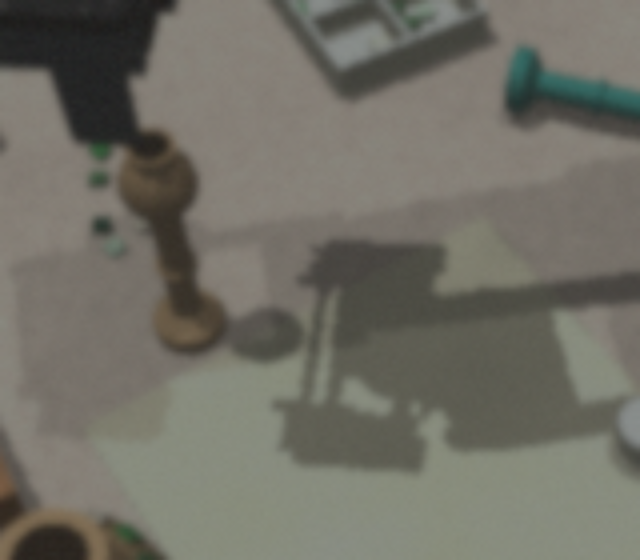

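The candlestick stands on its own, with its ball at (158,180) and foot at (190,320). Knop (621,-204) sits directly over foot (623,-207), about 19 mm from where the foot lay. The gripper is clear, so I'm handing in.

```bash
python3 -c "
from workcell import env; print(env.job_done())"
```

```text
the job is handed in; nothing more can be done
None
```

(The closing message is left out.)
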